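# Click the aperture wheel round and switch on the specimen lamp

## Task

On the specimen lamp, flick the edge of the aperture wheel round with a fingertip, counter-clockwise seen from above, click by click, until the lobe with the largest hole has clicked into place over the lens under the small steel ring; do not run it past. Then press the lamp's push button fully down with a fingertip, let it come up again, and move clear. Use only the fingertips and lift nothing; do not tip or shove the lamp, and leave the things around it alone.

Things in the scene. Friction and masses are not known exactly. Their poses are not given: they have to be found in the camera images.
- lamp: specimen lamp, loose on rubber feet, about 2.6 kg: white box 160 (x) x 190 (y) x 50 mm high, with the aperture wheel lying flat above its top. Origin on the bench top under the wheel's axis; the box spans x -55 to 105, y -135 to 55 mm in its own axes (z up, x away from the robot at yaw 0)
- wheel (a joint): turn of the wheel in rad, growing counter-clockwise seen from above. A spring detent clicks every 60 degrees, at 0, 1.047, 2.094, 3.142, 4.189, 5.236, a lobe in line with the lens each time; past halfway it springs on to the next click by itself; about 2 N at a lobe moves it. The large hole is over the lens only at 4.189; it starts 1 to 4 clicks short of that. Stops at -0.55 and 5.8
- wheel_axis (a point): point on the vertical axis of the flat aluminium wheel, at its upper face, 74 mm above the bench (lower face 58 mm, 8 mm above the box). Wheel: hub disc 76 mm across with six round lobes of 30 mm diameter centred 50 mm from the axis, 60 degrees apart (130 mm over all), open gaps between lobes. Each lobe has a round hole: one is 23 mm wide, the others 5 to 13 mm
- big_hole (a point): centre of the largest hole (23 mm), at the wheel's upper face; it turns with the wheel, 50 mm from the axis
- port (a point): fixed point over the lens, level with the wheel's upper face, 50 mm from the axis on the lamp's +x side: big_hole must come here. Above it stands the stage: a level flat steel ring, 52 mm across, 92 to 96 mm above the bench, on a 10 mm post 88 mm from the wheel's axis
- switch (a joint): travel of the lamp's push button, m: 0 up, 0.006 fully down, springs back; 5 N presses it fully down. Round grey plunger, 28 mm across, in a black collar 44 mm across, on top of the box
- switch_top (a point): centre of the button's upper face, 72 mm above the bench when up; at (-10, -108) mm in the lamp's x and y
- dish: glass dish, 80 mm across, 16 mm high, loose, left of the lamp; origin under its centre; leave alone
- jar: jar, 48 mm across, 75 mm high, loose, right of the lamp; origin under its centre; leave alone
- forceps: steel forceps lying flat, 140 x 16 x 6 mm, loose, near the lamp's near left corner; origin under the middle; leave alone
- slide_box: black slide box 85 x 65 x 32 mm, loose, beyond the lamp; origin under its centre; leave alone
- scissors: steel scissors, 125 mm long, in the left-hand steel tray (walls 45 mm high); leave alone
- probe: wooden-handled probe, 150 mm long, in the right-hand steel tray (walls 45 mm high); leave alone

How it is judged:
On the way, in this order (a step that is already met when the one before it is completed fails the run):
1. the lobe with the largest hole has clicked into place over the lens (value of joint wheel between 4.069 and 4.309 rad), for 0.3 s.
2. the lamp's push button is pressed fully down (value of joint switch above 0.0045 m), for 0.05 s.
At the end, for the whole second after the job is handed in: the largest hole is clicked in over the lens (wheel within 0.12 rad of 4.189), the button is up again (under 1.5 mm), the lamp stands flat within 25 mm of where it was (all of step 1 and value of joint switch below 0.0015 m and distance of lamp from where it was at the start of the episode below 0.025 m and distance of port from where it was at the start of the episode below 0.03 m and angle between lamp's own z axis and vertical below 0.03 rad and linear speed of lamp below 0.02 m/s); the robot touches nothing.
It fails at once if the wheel is run past the click with the largest hole (value of joint wheel above 4.85 rad).
It fails at once if the button is pressed while the largest hole is not over the lens (value of joint switch above 0.003 m and not (value of joint wheel between 3.889 and 4.489 rad)).
It fails at once if the lamp is shoved more than 25 mm, lifted or tipped (distance of lamp from where it was at the start of the episode above 0.025 m or distance of port from where it was at the start of the episode above 0.03 m or height (world z) of lamp above 0.01 m or angle between lamp's own z axis and vertical above 0.12 rad).
It fails at once if a thing beside the lamp or in the trays is moved more than 20 mm (distance of any of dish, jar, forceps, slide_box, scissors, probe from where it was at the start of the episode above 0.02 m).
It also fails if it takes over 64 s, if anything falls off the work surface, if the arm or the gripper's body presses on something with over 40 N, if the wrist force passes 120 N, or if a joint passes its speed limit or range.

## Robot

A 7-joint arm with a two-finger parallel gripper is mounted at the origin on the work surface. World frame = base frame: x ahead of the robot, y to its left, z up, the work surface at z = 0. Lengths are in m, angles in rad, forces in N, time in s.
With the tool pointing down it reaches from about 0.4 to 0.875 m from the base axis. Payload 19.3 kg.
Tool frame: the origin (TCP) lies at the very end of the fingers, on their centre line; the grasp point (between the pads) lies bot.pinch_z behind it (bot.pinch_z is the distance from the TCP to the grasp point, in m); z points along the fingers, y is the line along which they close (so a half turn about z gives the same grasp; the last joint's range is limited). The gripper opens to 85 mm and grips with 20 to 120 N. Pads are 22 mm wide; open, the fingers measure 114 mm over their backs; the gripper's body (76 mm by 85 mm) begins 54 mm behind the grasp point. The pads swing forward as they close: fully open they stand 13 mm farther back than shut.
Start: joints at [-1.36, 0.521, -0.036, 1.599, 0.021, 1.021, -0.113], TCP at [0.173, 0.601, 0.231] pointing down, gripper open.
Joint ranges: [-2.91, 2.91], [-0.3, 2.13], [-1.5, 1.42], [0.17, 2.43], [-1.26, 4.41], [0.16, 1.93], [-2.52, 2.52]. Speed limits (rad/s): [1.89, 1.89, 2.39, 2.39, 3.01, 3.01, 3.01].

## Interface

Orientations are given as [roll, pitch, yaw] about the fixed x, y, z axes, in that order (R = Rz(yaw) Ry(pitch) Rx(roll)).
In Python, from workcell import bot, grab_frame, ticket gives the robot as it stands.
- The arm moves only by the tool arm_command, never from a script. Its argument "commands" is a list of rows, each a list of 3 entries, a list of its own where there are three numbers: the shift along the world's x, y, z in mm, then the turn about the world's z in rad, then the gripper command: -1 is fully open, 1 is shut, values between are in proportion. In form: [[[tx, ty, tz], roll, fingers], ...]. A call has 1 to 20 rows; each row shifts and turns the commanded pose from where the row before left it; what a row does not reach is not made up. A row lasts 1/10 s, in which the tool goes at most 50 mm and 8.59 degrees, less where a joint would pass 70% of its speed; a pose out of reach is approached as far as the arm can. A call with a gripper value outside its range is refused whole. The fingers move at their own pace and stop on an object; "newtons" is the grip in N (left out, the last holds). Time passes only in rows, so rows that do not move let the fingers close. It gives the time, the measured TCP pose, the force, the opening and the grip force at its end, in the units of the state.
- bot.observe(): the state, without advancing time (a new reading comes with each control period).
- grab_frame(name): name is "side" or "top" or "wrist"; returns a dict with "image" (420x560x3 uint8, red, green, blue), "vertical_fov" (degrees; the focal length in pixels is half the picture's height over the tangent of half this angle, whatever the lens; pixels are square), "cx", "cy" (the principal point, pixels), "R" (3x3) and "t" (3): a world point X has camera coordinates R X + t. Camera axes: x right, y down, z forward; pixel columns grow to the right and rows downward; lengths in m; the calibration is good to about 2 mm. A picture is of the moment at which its call begins. There is no depth.
- ticket.job_done(): hands the job in; it is judged then, once.
The state is a dict: "clock": time; "qpos": joint angles; "qd": joint speeds; "joint_efforts": joint torques, N m; "position": TCP position; "tool_rot": TCP orientation; "force": force on the tool from outside, world axes, zero at the start; "moment": the same for the moment, N m; "grip_width": finger opening in m; "finger_force": force on a finger pad.
Only numpy, scipy, OpenCV 4.12 (cv2) and the standard library are available. Lean on these libraries where they do the work, as an engineer would, in place of code of your own. Each camera call takes 0.05 s, during which the arm holds its last target. There are 200 camera calls.

## Working session

There is one attempt and no reset: what is moved stays moved. The work goes in short steps, Python scripts to look and compute and a tool call to move; the robot and the scene stay as the last step left them, time stands still between calls to the robot, and variables do not carry over. Pictures are saved under pics/ and viewed, at most 11 in all, crops included, and the job is handed in when it is done.

Besides the shell and the picture viewer there is one more tool, called after ">>>" by a JSON object that holds its "method" and its "body". arm_command: Moves the arm, as the interface text tells. Its arguments: {"type":"object","properties":{"commands":{"type":"array"},"newtons":{"type":"number"}},"required":["commands"]}

```bash
mkdir -p pics; cat > h.py <<'E'
import numpy as np,cv2
from workcell import bot,grab_frame,ticket
def cam(n):
    f=grab_frame(n); f['f']=f['image'].shape[0]/2/np.tan(np.radians(f['vertical_fov'])/2)
    f['R']=np.array(f['R']);f['t']=np.array(f['t']);return f
def save(f,n): cv2.imwrite('pics/'+n,cv2.cvtColor(f['image'],cv2.COLOR_RGB2BGR))
def ray(f,u,v,z):
    d=f['R'].T@np.array([(u-f['cx'])/f['f'],(v-f['cy'])/f['f'],1]);c=-f['R'].T@f['t']
    return c+d*(z-c[2])/d[2]
def proj(f,X):
    p=f['R']@np.array(X)+f['t'];return p[:2]/p[2]*f['f']+[f['cx'],f['cy']]
E
python3 - <<'E'
from h import *
import pickle
for n in('top','side'):
    f=cam(n);save(f,n+'0.png');pickle.dump(f,open(n+'.pkl','wb'));print(n,f['f'],f['cx'],f['cy'],-f['R'].T@f['t'])
s=bot.observe();print(s['clock'],s['position'],s['tool_rot'],s['grip_width'],bot.pinch_z)
E
```

```text
top 513.1678165486153 279.31332272386834 207.41330788727217 [ 0.36640897 -0.02248767  1.69616517]
side 537.6401908924954 291.1923045075621 222.6271068282463 [-0.0068092  -1.18312411  1.06643295]
0.1 [0.17314823 0.60024177 0.23081002] [-3.14061486e+00  4.77275817e-05  2.86078296e+00] 0.0851702421001472 0.0187
```

View pics/top0.png

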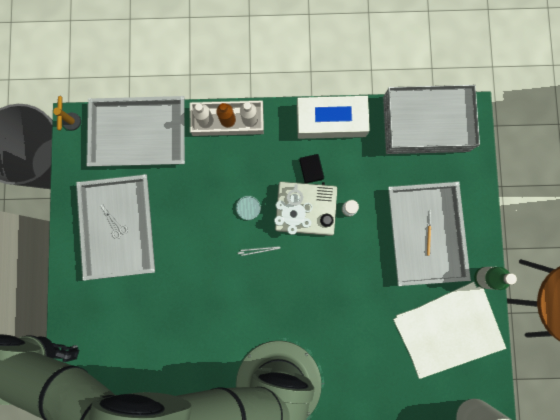

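View pics/side0.png

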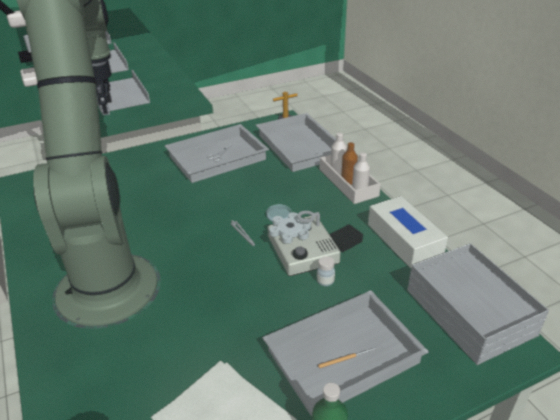

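The top view shows the lamp at about (306,209), with the wheel at (293,213), the button at (326,220), the dish at (248,208) and the jar at (350,208). I'll zoom in.

```bash
python3 - <<'E'
import cv2
a=cv2.imread('pics/top0.png')[175:245,265:345];b=cv2.imread('pics/side0.png')[200:275,255:345]
cv2.imwrite('pics/c1.png',cv2.resize(a,None,fx=8,fy=8,interpolation=cv2.INTER_CUBIC))
E
python3 - <<'E'
import pickle,sys;sys.path.insert(0,'.')
from h import *
f=pickle.load(open('top.pkl','rb'))
for u,v,z in[(293,213,.074),(326,220,.072),(306,209,.05),(248,208,.016),(350,208,.075),(260,250,0)]:print(u,v,ray(f,u,v,z).round(4))
E
```

```text
293 213 [ 0.5381 -0.0645  0.074 ]
326 220 [ 0.5132 -0.1687  0.072 ]
306 209 [ 0.5525 -0.1075  0.05  ]
248 208 [0.5646 0.0818 0.016 ]
350 208 [ 0.5493 -0.2461  0.075 ]
260 250 [0.4261 0.0458 0.    ]
```

View pics/c1.png

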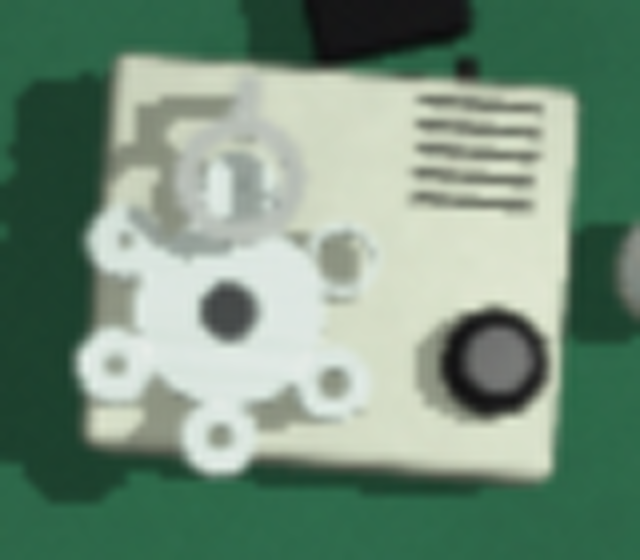

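The largest hole is on the lobe at crop (340,258), about 60° clockwise of the port (ring at crop (240,180)), so one click is needed. Next I'll work out the lamp pose and check it against the side view.

```bash
python3 - <<'E'
from h import *
import pickle
f=pickle.load(open('top.pkl','rb'));g=pickle.load(open('side.pkl','rb'))
P=lambda u,v,z:ray(f,265+(u+.5)/8-.5,175+(v+.5)/8-.5,z)[:2]
lamp=lambda i,j:np.array([i,j])/1000
obs=[((229,311),(0,0),.074),((497,360),(-10,-108),.072),((219,437),(-50,0),.074),((120,60),(105,55),.05),((577,93),(105,-135),.05),((552,480),(-55,-135),.05),
 ((115,363),(-25,43.3),.074),((335,383),(-25,-43.3),.074),((340,258),(25,-43.3),.074)]
W=np.array([P(*o[0],o[2]) for o in obs]);L=np.array([lamp(*o[1]) for o in obs])
Wc,Lc=W-W.mean(0),L-L.mean(0)
yaw=np.arctan2((Lc[:,0]*Wc[:,1]-Lc[:,1]*Wc[:,0]).sum(),(Lc*Wc).sum())
R=np.array([[np.cos(yaw),-np.sin(yaw)],[np.sin(yaw),np.cos(yaw)]]);t=W.mean(0)-R@L.mean(0)
print('yaw',yaw,'axis',t);print(((W-L@R.T-t)*1000).round(1).tolist())
for n,l in[('start',(-62,35)),('end',(-62,-4)),('button',(-10,-108))]:print(n,(R@lamp(*l)+t).round(4))
np.savez('pose.npz',R=R,t=t)
S=6;im=cv2.resize(cv2.cvtColor(g['image'][200:290,255:355],cv2.COLOR_RGB2BGR),None,fx=S,fy=S,interpolation=cv2.INTER_CUBIC)
for l,z in[((0,0),.074),((-10,-108),.072),((-50,0),.074),((25,-43.3),.074),((-25,-43.3),.074),((-55,-135),.05),((105,-135),.05),((50,0),.096)]:
    p=(proj(g,[*(R@lamp(*l)+t),z])-[255,200]+.5)*S-.5
    cv2.circle(im,tuple(int(x) for x in p),3,(0,0,255),-1)
cv2.imwrite('pics/s1.png',im)
E
```

```text
yaw -0.10885084389386436 axis [ 0.53594965 -0.06514117]
[[0.7, 0.1], [0.3, 0.5], [0.4, 0.0], [-3.5, -2.5], [-1.3, 1.4], [1.1, 0.1], [1.3, 0.1], [0.5, -0.8], [0.6, 1.1]]
start [ 0.4781 -0.0236]
end [ 0.4739 -0.0624]
button [ 0.5143 -0.1714]
```

View pics/s1.png

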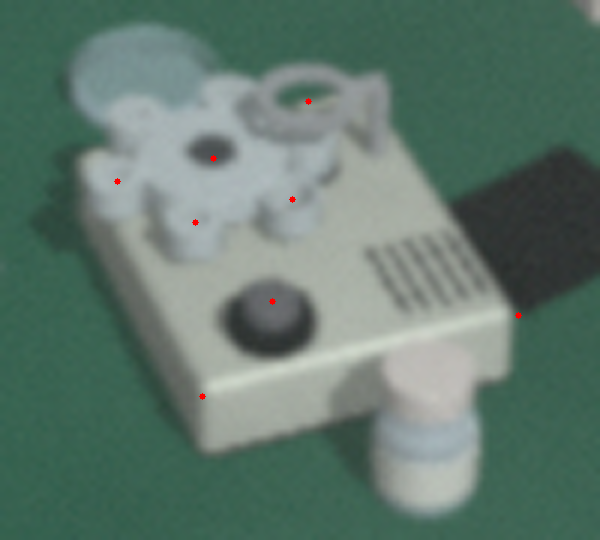

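The projected points land on the axis, lobes, button and box corners in the side view, within about 2 mm. I'll shut the fingers and move above the start point.

>>> {"method": "arm_command", "body": {"commands": [[[15.2, -31, -2], -0.07, 1], [[15.2, -31, -2], -0.07, 1], [[15.2, -31, -2], -0.07, 1], [[15.2, -31, -2], -0.07, 1], [[15.2, -31, -2], -0.07, 1], [[15.2, -31, -2], -0.07, 1], [[15.2, -31, -2], -0.07, 1], [[15.2, -31, -2], -0.07, 1], [[15.2, -31, -2], -0.07, 1], [[15.2, -31, -2], -0.07, 1], [[15.2, -31, -2], -0.07, 1], [[15.2, -31, -2], -0.07, 1], [[15.2, -31, -2], -0.07, 1], [[15.2, -31, -2], -0.07, 1], [[15.2, -31, -2], -0.07, 1], [[15.2, -31, -2], -0.07, 1], [[15.2, -31, -2], -0.07, 1], [[15.2, -31, -2], -0.07, 1], [[15.2, -31, -2], -0.07, 1], [[15.2, -31, -2], -0.07, 1]]}}

```text
clock: 2.1
position: [0.4776, -0.0208, 0.1912]
tool_rot: [-3.141, -0.0, 1.458]
force: [0.2, 1.0, 0.0]
grip_width: -0.0002
finger_force: 0.0
```

```bash
python3 - <<'E'
from h import *
f=cam('wrist');save(f,'w1.png')
s=bot.observe();print(s['clock'],s['position'],s['tool_rot'],s['grip_width'],s['force'])
E
```

```text
2.15 [ 0.47929259 -0.02557054  0.19121194] [3.13999473e+00 2.01055174e-03 1.44934386e+00] -0.00017073561434732178 [-3.24101398 -5.63403282 -1.30903941]
```

View pics/w1.png

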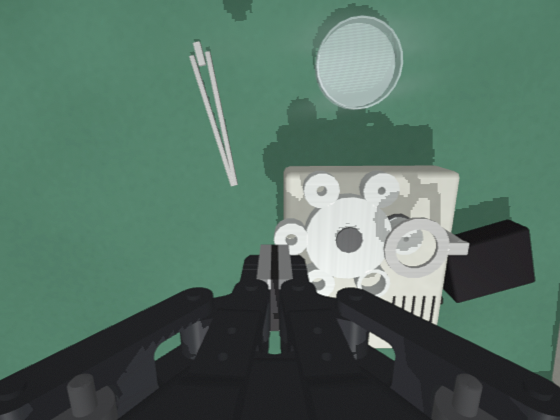

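The wrist view confirms it: the largest hole is at (372,283), one click clockwise of the ring, and the hub is at (348,239). I'll check the axis from this view and read the settled pose.

```bash
python3 - <<'E'
from h import *
f=cam('wrist');a=cv2.imread('pics/w1.png');b=cv2.cvtColor(f['image'],cv2.COLOR_RGB2BGR)
sh,_=cv2.phaseCorrelate(*[np.float32(cv2.cvtColor(i[150:250,190:460],6)) for i in(a,b)]);print(sh)
print(ray(f,348.5+sh[0],239+sh[1],.074),ray(f,291+sh[0],239+sh[1],.074))
s=bot.observe();print(s['clock'],s['position'],s['tool_rot'],s['force'])
d=np.load('pose.npz');print(proj(f,[*d['t'],.074]))
E
```

```text
(-2.257626711693206, -6.025786050157734)
[ 0.53814981 -0.06081756  0.074     ] [ 0.48873993 -0.05478074  0.074     ]
2.2 [ 0.47823522 -0.02335957  0.19108942] [3.14095986e+00 1.67321345e-03 1.45351821e+00] [0.61056665 1.24486918 0.06388359]
[344.013857   237.90592815]
```

>>> {"method": "arm_command", "body": {"commands": [[[4, -3, -20], 0, 1], [[0, 0, -20], 0, 1], [[0, 0, -20], 0, 1], [[0, 0, -20], 0, 1], [[0, 0, -15], 0, 1], [[0, 0, -13], 0, 1], [[0, 0, -10], 0, 1], [[0, 0, -10], 0, 1], [[0, 0, 0], 0, 1], [[0, 0, 0], 0, 1], [[0, 0, 0], 0, 1]]}}

```text
clock: 3.3
position: [0.4815, -0.0225, 0.0638]
tool_rot: [3.141, -0.0, 1.461]
force: [-0.6, 0.0, 0.3]
grip_width: -0.0001
finger_force: 0.0
```

>>> {"method": "arm_command", "body": {"commands": [[[-0.3, -2.5, 0], 0, 1], [[-0.3, -2.5, 0], 0, 1], [[-0.3, -2.5, 0], 0, 1], [[-0.3, -2.5, 0], 0, 1], [[-0.3, -2.5, 0], 0, 1], [[-0.3, -2.5, 0], 0, 1], [[-0.3, -2.5, 0], 0, 1], [[0, 0, 0], 0, 1], [[0, 0, 0], 0, 1]]}}

```text
clock: 4.2
position: [0.4791, -0.0401, 0.0632]
tool_rot: [-3.141, 0.0, 1.461]
force: [-2.6, 2.2, -0.5]
grip_width: -0.0001
finger_force: 1.4
```

```bash
python3 - <<'E'
from h import *
f=cam('wrist');save(f,'w2.png')
s=bot.observe();print(s['clock'],s['position'],s['tool_rot'],s['force'])
E
```

```text
4.25 [ 0.47911252 -0.03998911  0.06322361] [-3.14150165e+00  5.50027390e-05  1.46076426e+00] [-2.75689167  1.85215336 -0.31882331]
```

View pics/w2.png

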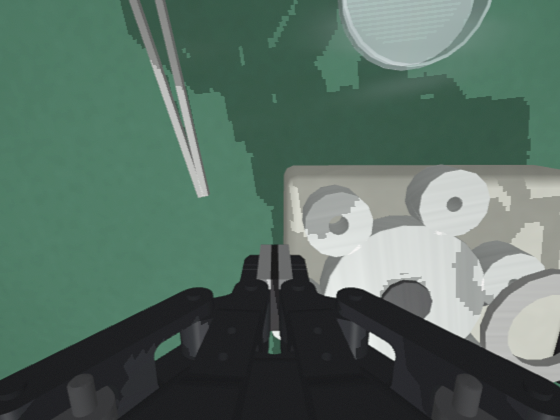

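Contact has been made and the wheel has started to turn, but the force points mostly outward, so the contact is on the lobe's outer side. I'll back off, move 5 mm inward and push again.

>>> {"method": "arm_command", "body": {"commands": [[[0.5, 5, 0], 0, 1], [[0.5, 5, 0], 0, 1], [[0.5, 4, 0], 0, 1], [[2.5, 0, 0], 0, 1], [[2.5, 0, 0], 0, 1], [[0, 0, 0], 0, 1], [[0, 0, 0], 0, 1]]}}

```text
clock: 4.95
position: [0.4857, -0.0262, 0.0633]
tool_rot: [3.142, 0.0, 1.46]
force: [-0.0, 0.8, 0.3]
grip_width: 0.0001
finger_force: 0.0
```

>>> {"method": "arm_command", "body": {"commands": [[[-0.3, -2.5, 0], 0, 1], [[-0.3, -2.5, 0], 0, 1], [[-0.3, -2.5, 0], 0, 1], [[-0.3, -2.5, 0], 0, 1], [[-0.3, -2.5, 0], 0, 1], [[-0.3, -2.5, 0], 0, 1], [[-0.3, -2.5, 0], 0, 1], [[0, 0, 0], 0, 1], [[0, 0, 0], 0, 1]]}}

```text
clock: 5.85
position: [0.4836, -0.0437, 0.0633]
tool_rot: [3.141, 0.0, 1.46]
force: [-1.0, 1.7, -0.5]
grip_width: 0.0
finger_force: 0.8
```

>>> {"method": "arm_command", "body": {"commands": [[[-0.3, -2.5, 0], 0, 1], [[-0.3, -2.5, 0], 0, 1], [[0, 0, 0], 0, 1]]}}

```text
clock: 6.15
position: [0.4831, -0.049, 0.0634]
tool_rot: [3.141, 0.0, 1.46]
force: [0.7, 1.0, -0.4]
grip_width: 0.0002
finger_force: 0.4
```

```bash
python3 - <<'E'
from h import *
f=cam('wrist');save(f,'w3.png')
s=bot.observe();print(s['clock'],s['position'],s['tool_rot'],s['force'])
E
```

```text
6.2 [ 0.48311251 -0.04884432  0.06336765] [3.14112436e+00 1.83885699e-04 1.46031408e+00] [-0.42712458  0.98352374 -0.49457643]
```

View pics/w3.png

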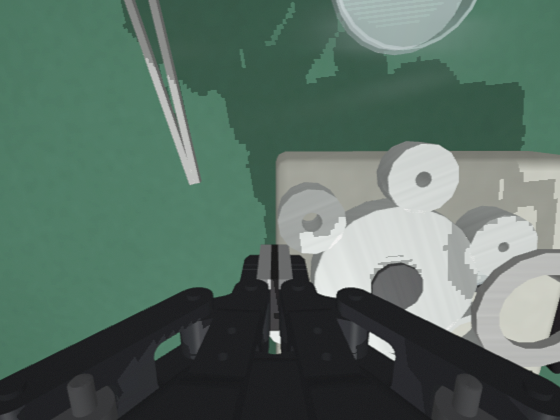

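The wheel is about 25° round, with the lobes at (310,215), (423,178) and (500,240). I'll push a little past halfway, then withdraw outward.

>>> {"method": "arm_command", "body": {"commands": [[[-0.3, -2.5, 0], 0, 1], [[-0.3, -2.5, 0], 0, 1], [[-0.3, -2.5, 0], 0, 1], [[0, 0, 0], 0, 1]]}}

```text
clock: 6.6
position: [0.4819, -0.0566, 0.0633]
tool_rot: [-3.142, 0.0, 1.46]
force: [0.8, -0.3, -0.4]
grip_width: 0.0003
finger_force: 0.1
```

>>> {"method": "arm_command", "body": {"commands": [[[-0.3, -2.5, 0], 0, 1], [[-0.3, -2.5, 0], 0, 1], [[0, 0, 0], 0, 1], [[0, 0, 0], 0, 1]]}}

```text
clock: 7.0
position: [0.4813, -0.0611, 0.0633]
tool_rot: [-3.141, 0.0, 1.461]
force: [0.8, -1.0, 0.3]
grip_width: 0.0001
finger_force: 0.6
```

```bash
python3 - <<'E'
from h import *
f=cam('wrist');save(f,'w4.png')
s=bot.observe();print(s['clock'],s['position'],s['tool_rot'],s['force'])
E
```

```text
7.05 [ 0.4813621  -0.06107582  0.06326558] [-3.14147777e+00  9.01631512e-05  1.46061958e+00] [-0.98184342 -0.39356927  0.39684222]
```

View pics/w4.png

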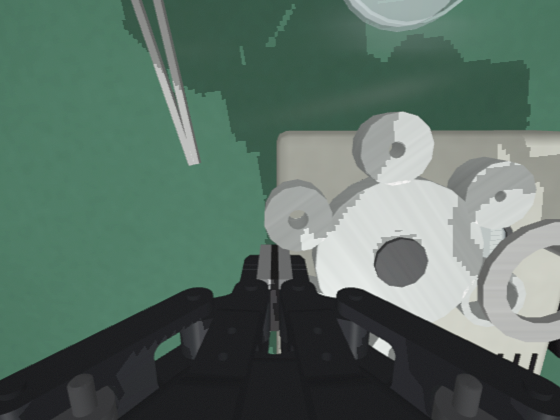

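The wheel is past halfway. The following lobe (297,215) now presses the back of the finger, and the big hole is coming under the ring at about (495,300). I'll withdraw outward and then rise.

>>> {"method": "arm_command", "body": {"commands": [[[-5, -1, 0], 0, 1], [[-6, 0, 0], 0, 1], [[-8, 0, 0], 0, 1], [[-8, 0, 0], 0, 1], [[-8, 0, 0], 0, 1], [[0, 0, 20], 0, 1], [[0, 0, 30], 0, 1], [[0, 0, 30], 0, 1], [[0, 0, 30], 0, 1], [[0, 0, 20], 0, 1], [[0, 0, 0], 0, 1], [[0, 0, 0], 0, 1]]}}

```text
clock: 8.25
position: [0.4462, -0.0617, 0.1932]
tool_rot: [3.141, -0.001, 1.461]
force: [-0.8, -0.0, 0.4]
grip_width: 0.0
finger_force: 0.0
```

```bash
python3 - <<'E'
from h import *
f=cam('wrist');save(f,'w5.png');g=cam('top');save(g,'top2.png')
a=cv2.resize(cv2.imread('pics/top2.png')[175:245,265:345],None,fx=6,fy=6,interpolation=cv2.INTER_CUBIC)
b=cv2.imread('pics/w5.png')[100:400,200:560]
c=np.zeros((420,840,3),np.uint8);c[:300,:360]=b;c[:,360:840]=a;cv2.imwrite('pics/m5.png',cv2.resize(c,(800,400)))
s=bot.observe();print(s['clock'],s['position'],s['tool_rot'],s['force'])
E
```

```text
8.35 [ 0.44583578 -0.06187388  0.19255601] [-3.14047278e+00  4.78037422e-05  1.46086449e+00] [-1.03298311  0.29338159 -0.5870954 ]
```

View pics/m5.png

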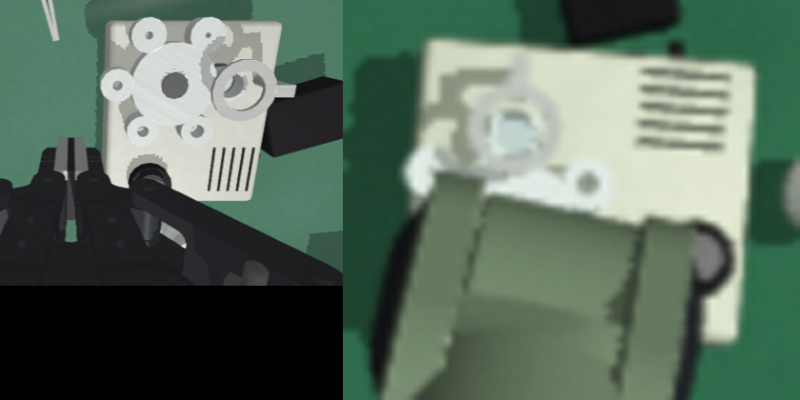

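Clicked in: the wrist view shows five small-hole lobes outside the ring, and the lens shows through the large hole under it. Now to the button.

>>> {"method": "arm_command", "body": {"commands": [[[7, -11, 0], 0, 1], [[14, -21, 0], 0, 1], [[14, -22, 0], 0, 1], [[14, -21, 0], 0, 1], [[14, -21, -5], 0, 1], [[6, -11, -20], 0, 1], [[0, 0, -25], 0, 1], [[0, 0, -25], 0, 1], [[0, 0, -18], 0, 1], [[0, 0, -10], 0, 1], [[0, 0, -5], 0, 1], [[0, 0, 0], 0, 1], [[0, 0, 0], 0, 1]]}}

```text
clock: 9.65
position: [0.5158, -0.1693, 0.0859]
tool_rot: [3.141, 0.0, 1.461]
force: [0.0, 0.6, 0.2]
grip_width: 0.0
finger_force: 0.0
```

```bash
python3 - <<'E'
from h import *
f=cam('side');save(f,'s6.png')
cv2.imwrite('pics/s6c.png',cv2.resize(cv2.imread('pics/s6.png')[200:290,255:355],None,fx=6,fy=6,interpolation=cv2.INTER_CUBIC))
s=bot.observe();print(s['clock'],s['position'],s['tool_rot'],s['force'])
E
```

```text
9.7 [ 0.51585007 -0.16918684  0.08598762] [3.14052266e+00 6.65596425e-05 1.46077015e+00] [ 0.18486458 -0.29670352 -0.11976803]
```

View pics/s6c.png

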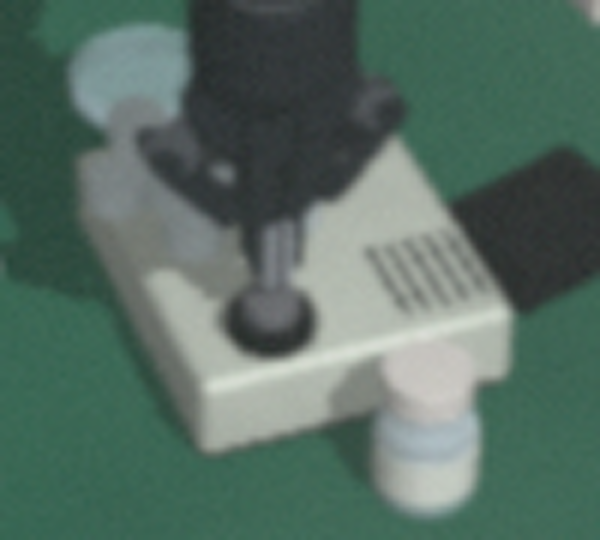

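The tip is just above the plunger and roughly centred on it (crop (272,300)). Now the press.

>>> {"method": "arm_command", "body": {"commands": [[[0, 0, -5], 0, 1], [[0, 0, -4], 0, 1], [[0, 0, -2], 0, 1], [[0, 0, -2], 0, 1], [[0, 0, -2], 0, 1], [[0, 0, -1], 0, 1], [[0, 0, 0], 0, 1]]}}

```text
clock: 10.4
position: [0.5154, -0.169, 0.0693]
tool_rot: [-3.142, -0.0, 1.461]
force: [-1.1, -0.3, 3.7]
grip_width: -0.0
finger_force: 1.5
```

>>> {"method": "arm_command", "body": {"commands": [[[0, 0, -1], 0, 1], [[0, 0, -1], 0, 1], [[0, 0, -1], 0, 1], [[0, 0, 0], 0, 1]]}}

```text
clock: 10.8
position: [0.5154, -0.169, 0.0662]
tool_rot: [-3.142, -0.0, 1.461]
force: [-1.7, 1.1, 5.3]
grip_width: 0.0004
finger_force: 2.4
```

>>> {"method": "arm_command", "body": {"commands": [[[0, 0, -1], 0, 1], [[0, 0, -1], 0, 1], [[0, 0, 0], 0, 1], [[0, 0, 0], 0, 1]]}}

```text
clock: 11.2
position: [0.5156, -0.169, 0.0655]
tool_rot: [3.141, -0.001, 1.46]
force: [-8.7, 4.2, 34.3]
grip_width: -0.0002
finger_force: 17.3
```

The button has bottomed out: force jumped to 34 N at z = 65.5 mm. I'll lift off and move clear.

>>> {"method": "arm_command", "body": {"commands": [[[0, 0, 3], 0, 1], [[0, 0, 5], 0, 1], [[0, 0, 10], 0, 1], [[0, 0, 25], 0, 1], [[0, 0, 40], 0, 1], [[0, 0, 40], 0, 1], [[0, 0, 20], 0, 1], [[-20, -30, 0], 0, 1], [[-20, -40, 0], 0, 1], [[-20, -40, 0], 0, 1], [[-20, -40, 0], 0, 1], [[0, 0, 0], 0, 1], [[0, 0, 0], 0, 1], [[0, 0, 0], 0, 1]]}}

```text
clock: 12.6
position: [0.4358, -0.3183, 0.2075]
tool_rot: [3.141, -0.0, 1.462]
force: [1.0, 0.8, 0.2]
grip_width: -0.0002
finger_force: 0.0
```

```bash
python3 - <<'E'
from h import *
g=cam('top');save(g,'top3.png')
cv2.imwrite('pics/t3.png',cv2.resize(cv2.imread('pics/top3.png')[175:245,265:345],None,fx=7,fy=7,interpolation=cv2.INTER_CUBIC))
s=bot.observe();print(s['clock'],s['position'],s['force'])
E
```

```text
12.65 [ 0.43603514 -0.31808185  0.20740877] [-0.08318744  0.13205834 -0.08246375]
```

View pics/t3.png

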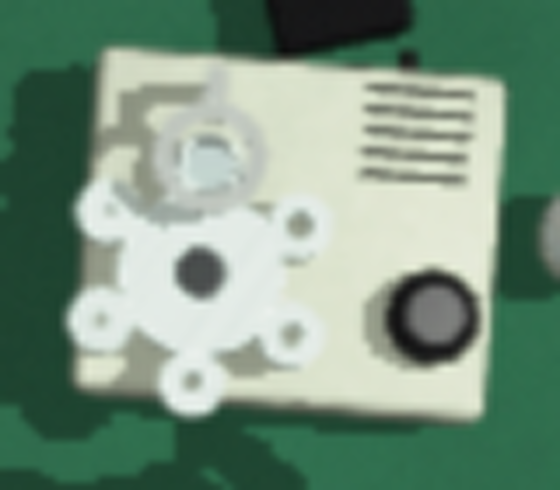

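The large hole is over the lens under the ring (210,158), the button is up (435,315), the lamp hasn't moved, and the arm is clear.

```bash
python3 -c "
from workcell import ticket
print(ticket.job_done())"
```

```text
the job is handed in; nothing more can be done
None
```

I flicked the aperture wheel one click counter-clockwise so the largest hole sits over the lens, pressed the button fully and let it come up, moved the arm clear and handed the job in; hand-in gave no verdict.

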